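# Dock the cordless craft iron

## Task

Pick the small cordless iron up off the cork pad and set it gently down flat on the charging dock, heel first, with the heel between the flared guides and short of the hood. Slide it along the guides until the heel is fully home against the stop under the hood, press it there with a steady push of about 15 N for a second so the contacts bed in, then let go and leave it home. Never press it against the stop with more than 25 N or force it anywhere else, and leave the thread cone, bottle and pin jar where they are.

Things in the scene. Friction and masses are not known exactly. Their poses are not given: they have to be found in the camera images.
- iron: Small cold cordless iron, white shell, black handle, 150 mm long, 101 mm high, 0.4 to 0.65 kg. Origin: on its underside, below the handle's middle, within 10 mm of the centre of mass. z up, +x to the square heel, -x to the narrow tip. Steel soleplate 10 mm thick, 76 mm wide from x = -20 to +65 mm. The shell is 62 mm wide, 44 mm high and ends at x = +36 mm.
- iron_heel (a point): Middle of the flat heel edge of the iron's soleplate, at its underside, 75 mm along +x from the iron's origin. The heel's corners are rounded 10 mm. This edge meets the stop.
- iron_handle (a point): Middle of the iron's black handle bar, 90 mm above the iron's origin. The bar runs along the iron's x for 108 mm, is 24 mm wide (y) and spans 79 to 101 mm above the underside, on two posts (centred at x = -42 and +26 mm); it is free on both sides.
- dock: Fixed charging dock on the table. Origin on its underside; +x is the way the iron is pushed in, z up. Grey plate 12 mm thick, x = -170 to +105 mm, 148 mm wide. Two white guides on it, 24 mm high, 12 mm thick, symmetric about y = 0: the gap between them narrows evenly from 108 mm at x = -50 mm to 79 mm at x = +30 mm, then stays 79 mm. Rigid, smooth plastic, friction about 0.35.
- dock_mouth (a point): Point on top of the dock's plate (12 mm above its underside), on the centre line between the flared ends of the guides, at x = -50 mm in the dock's frame. Axes as the dock's.
- dock_hood (a point): Middle of the top of the white hood that bridges the guides at the dock's far end, x = +52 to +97 mm. Its underside is 14 mm, its top 28 mm above the plate: the soleplate's heel goes under it. At home the iron's origin is between x = -10 and +10 mm (the stop's place varies), y = 0, z = 12 mm in the dock's frame, with the dock's yaw.
- dock_stop: Contact carriage under the dock's hood; axes as the dock's, origin on top of the plate, 85 mm along the dock's x. The stop is its rigid face, across the dock, 13 mm high, clamped anywhere from 0 to 20 mm in front (-x) of this origin: set anew each time, hidden by the hood and not reported, so it must be felt. A small sprung brass pin (under 0.8 N) stands 2.5 mm out of the face.
- pad: Fixed cork pad on the table, 210 x 130 x 6 mm, on which the iron stands at the start. Origin on its underside at its centre, z up.
- thread_cone: Bystander: white thread cone, 62 mm across the foot, 115 mm high; origin at the centre of its underside.
- water_bottle: Bystander: clear bottle, 64 mm in diameter, 200 mm high; origin at the centre of its underside.
- pin_jar: Bystander: low glass jar, 68 mm in diameter, 40 mm high; origin at the centre of its underside.
Things that resemble listed ones, but are neither listed nor needed, are in the scene too. Several things have the shape of the iron; the one meant has the colours described above.

How it is judged:
By the outcome, as a careful person would: the job done as asked, in the order asked, and still so for the second after the job is handed in, with the robot touching nothing.
It also fails if it takes over 72 s, if anything falls off the work surface, if the arm or the gripper's body presses on something with over 40 N, if the wrist force passes 120 N, or if a joint passes its speed limit or range.

## Robot

A 7-joint arm with a two-finger parallel gripper is mounted at the origin on the work surface. World frame = base frame: x ahead of the robot, y to its left, z up, the work surface at z = 0. Lengths are in m, angles in degrees, forces in N, time in s.
With the tool pointing down it reaches from about 0.4 to 0.75 m from the base axis. Payload 19.5 kg.
Tool frame: the origin (TCP) lies midway between the tips of the shut fingers; the grasp point (between the pads) lies 19 mm behind it; y points along the fingers, x is the direction in which the jaws open and shut, and the axes are right-handed (so a half turn about y gives the same grasp; the last joint's range is limited). The gripper opens to 85 mm and grips with 20 to 120 N. Pads are 22 mm wide; open, the fingers measure 114 mm over their backs; the gripper's body (76 mm by 85 mm) begins 54 mm behind the grasp point. The pads swing forward as they close: fully open they stand 13 mm farther back than shut.
Start: joints at [62.641, 40.479, -1.581, 85.061, 1.261, 54.483, -4.326], TCP at [0.243, -0.521, 0.231] pointing down, gripper open.
Joint ranges: [-155.06, 155.06], [-18.47, 123.98], [-90, 86.84], [0, 140.48], [-83.41, 263.41], [0, 116], [-161.91, 161.91]. Speed limits (degrees/s): [108.29, 108.29, 147.25, 147.25, 172.46, 172.46, 172.46].

## Interface

Orientations are given as a 3x3 rotation matrix whose columns are the frame's x, y, z axes.
In Python, from rig import arm gives the robot as it stands.
- The arm moves only by the shell command python3 -m pendant 'ROWS'. ROWS is a JSON object of lists of equal length, an entry for each row: "dp": the shift along the tool's x, y, z in cm, a list of three; "twist": the turn, a rotation vector about the tool's x, y, z in rad, a list of three; "fingers": the opening, from 0 (shut) to 1 (fully open). In form: {"dp": [[tx, ty, tz], ...], "twist": [[rx, ry, rz], ...], "fingers": [fingers, ...]}. A call has 1 to 8 rows; each row is the pose to reach, as a shift and turn from the pose commanded when the call began, along the tool's axes at that moment; what a row does not reach only later rows make up. A row lasts 1/10 s, in which the tool goes at most 50 mm and 8.59 degrees, less where a joint would pass 70% of its speed; a pose out of reach is approached as far as the arm can. A call with a gripper value outside its range is refused whole. The fingers move at their own pace and stop on an object; the grip force is fixed at half the most. Time passes only in rows, so rows that repeat a pose let the fingers close. It gives the time, the measured TCP pose, the force and the opening at its end, in the units of the state.
- arm.get_obs(): the state, without advancing time (a new reading comes with each control period).
- arm.snapshot(name): name is "scene" or "top" or "wrist"; returns the picture (384x512x3 uint8, blue, green, red); there is no depth.
- arm.camera_info(name): a dict with "fx", "fy", "cx", "cy" (pixels), "rvec" (rotation vector, rad) and "tvec" (3), from world to camera coordinates, as OpenCV has them; the wrist camera has in their place "tool_from_camera" (4x4, takes a point from camera to tool coordinates, whose origin is the TCP and whose axes are the tool frame's). Camera axes: x right, y down, z forward; pixel columns grow to the right and rows downward; lengths in m; the calibration is good to about 2 mm. A picture is of the moment at which its call begins: read the wrist's pose just before it. camera_info takes no time and is no camera call.
- arm.job_done(): hands the job in, once; it reports no verdict.
The state is a dict: "time_s": time; "qpos": joint angles; "joint_vel": joint speeds; "joint_torque": joint torques, N m; "eef_pos": TCP position; "ee_rot": TCP orientation; "ft_force": force on the tool from outside, world axes, zero at the start; "wrist_torque": the same for the moment, N m; "opening": opening from 0.0 (shut) to 1.0 (fully open).
Only numpy, scipy, OpenCV 4.12 (cv2) and the standard library are available. Lean on these libraries where they do the work, as an engineer would, in place of code of your own. Each camera call takes 0.05 s, during which the arm holds its last target. There are 200 camera calls.

## Working session

There is one attempt and no reset: what is moved stays moved. The work goes in short steps, Python scripts to look and compute and a shell command to move; the robot and the scene stay as the last step left them, time stands still between calls to the robot, and variables do not carry over. Pictures are saved under pics/ and viewed, about 8 in all and at most 12, crops included, and the job is handed in when it is done.

```bash
mkdir -p pics; ls
python3 - <<'E'
from rig import arm
import cv2,numpy as np
a=arm.snapshot("scene");b=arm.snapshot("top")
cv2.imwrite("pics/s0.png",a);cv2.imwrite("pics/t0.png",b)
np.set_printoptions(precision=4,suppress=True)
for n in("scene","top","wrist"):print(arm.camera_info(n))
o=arm.get_obs();print(o)
E
```

```text
pics
{'fx': 427.02958398098957, 'fy': 427.02958398098957, 'cx': 257.70375521315856, 'cy': 186.87854694201306, 'rvec': array([ 2.2171,  0.6522, -0.3178]), 'tvec': array([-0.4791, -0.1818,  1.5463])}
{'fx': 371.1476534332138, 'fy': 371.1476534332138, 'cx': 258.3513765819489, 'cy': 203.53268794029685, 'rvec': array([ 2.1262, -2.1221,  0.1761]), 'tvec': array([-0.0335,  0.5719,  1.1178])}
{'fx': 328.4445420357718, 'fy': 328.4445420357718, 'cx': 252.18796892934424, 'cy': 195.47409582373885, 'tool_from_camera': array([[ 1.    , -0.0001, -0.0005,  0.0018],
       [ 0.0005, -0.3136,  0.9496, -0.1434],
       [-0.0002, -0.9496, -0.3136,  0.0805],
       [ 0.    ,  0.    ,  0.    ,  1.    ]])}
{'time_s': 0.1, 'qpos': array([62.6416, 40.5103, -1.5839, 85.0822,  1.2624, 54.4829, -4.3257]), 'joint_vel': array([ 0.0363, -0.1111,  0.082 , -0.1012, -0.0301, -0.0331, -0.0928]), 'joint_torque': array([  0.0005, -88.4294,   1.2361, -23.6452,   0.0169,   0.0051,
        -0.0001]), 'eef_pos': array([ 0.2426, -0.521 ,  0.2309]), 'ee_rot': array([[ 0.4222, -0.0005,  0.9065],
       [-0.9065,  0.0009,  0.4222],
       [-0.001 , -1.    , -0.    ]]), 'ft_force': array([0.2767, 0.6714, 0.2944]), 'wrist_torque': array([ 0.0213, -0.0183,  0.0379]), 'opening': 0.9982041273219253}
```

View pics/s0.png

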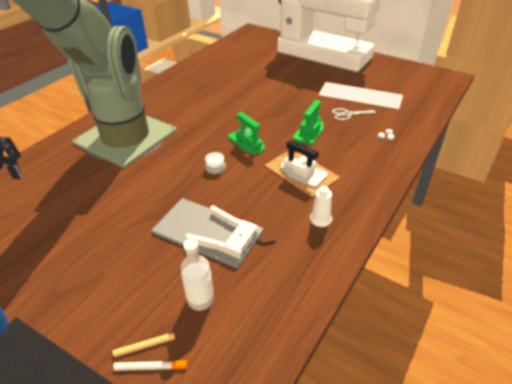

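View pics/t0.png

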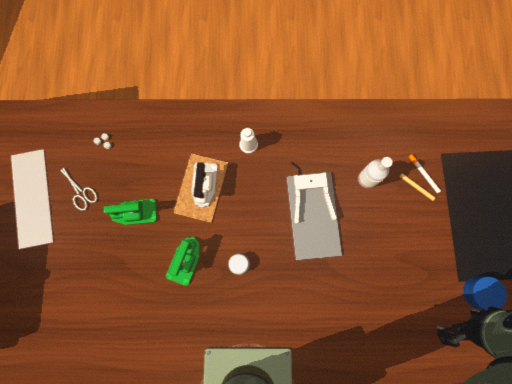

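The picture shows the white/black iron on the cork pad at top(205,185) and scene(300,165). Things that could be mistaken for it are green irons at top(131,211) = scene(309,123) and top(184,260) = scene(247,135). The dock is at top(314,215), with the hood end away from the robot. The bystanders are the cone at (248,140), bottle at (375,172) and jar at (238,264). I choose the white one and check it in a close crop.

Run:
```python
import cv2,numpy as np
s=cv2.imread("pics/s0.png");t=cv2.imread("pics/t0.png")
C=np.zeros((600,800,3),np.uint8)
def put(im,x,y,w,h,k,X,Y):
    c=cv2.resize(im[y:y+h,x:x+w],None,fx=k,fy=k,interpolation=cv2.INTER_CUBIC)
    for i in range(0,w,10):cv2.line(c,(i*k,0),(i*k,6 if i%50 else 14),(0,255,255),1)
    for i in range(0,h,10):cv2.line(c,(0,i*k),(6 if i%50 else 14,i*k),(0,255,255),1)
    C[Y:Y+h*k,X:X+w*k]=c
put(t,170,150,65,75,4,0,0)
put(t,280,160,70,105,4,270,0)
put(s,260,135,80,60,3,555,0)
put(s,145,190,130,80,3,0,360-0)if 0 else None
put(s,145,195,125,75,2,550,200)
put(s,150,195,120,70,2,0,430)
cv2.imwrite("pics/c1.png",C)
```

```text
(no output)
```

View pics/c1.png

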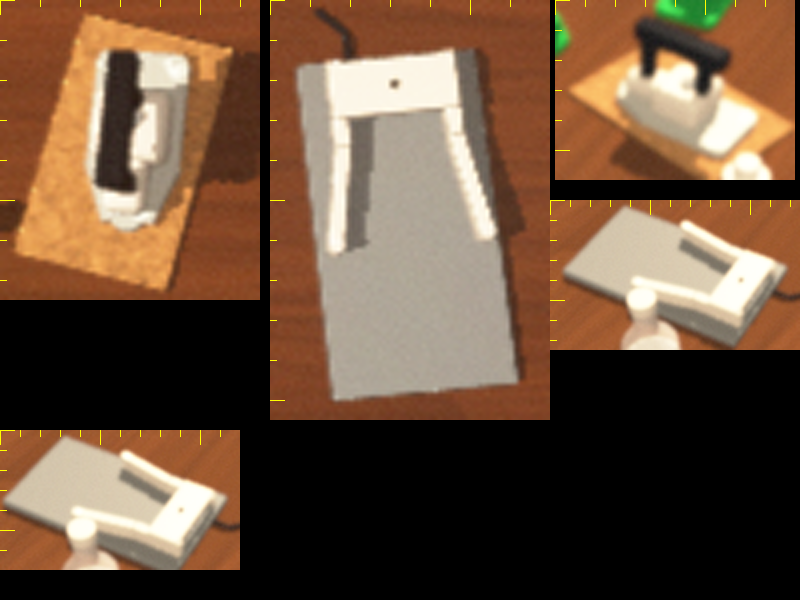

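```bash
cat > h.py <<'E'
from rig import arm
import cv2,numpy as np
np.set_printoptions(precision=4,suppress=True)
def cam(n,o=None):
    i=arm.camera_info(n);K=np.array([[i["fx"],0,i["cx"]],[0,i["fy"],i["cy"]],[0,0,1]])
    if n=="wrist":
        T=i["tool_from_camera"];W=np.eye(4);W[:3,:3]=o["ee_rot"];W[:3,3]=o["eef_pos"]
        M=np.linalg.inv(W@T);return K,M[:3,:3],M[:3,3]
    return K,cv2.Rodrigues(i["rvec"])[0],np.array(i["tvec"])
def ray(c,p):
    K,R,t=c;return -R.T@t,R.T@np.linalg.solve(K,[*p,1])
def onz(c,p,z):
    o,d=ray(c,p);return o+d*(z-o[2])/d[2]
def tri(c1,p1,c2,p2):
    o1,d1=ray(c1,p1);o2,d2=ray(c2,p2)
    d1/=np.linalg.norm(d1);d2/=np.linalg.norm(d2)
    s=np.linalg.lstsq(np.c_[d1,-d2],o2-o1,rcond=None)[0];a=o1+s[0]*d1;b=o2+s[1]*d2
    return (a+b)/2,np.linalg.norm(a-b)
def proj(c,P):
    K,R,t=c;q=(np.atleast_2d(P)@R.T+t)@K.T;return q[:,:2]/q[:,2:]
E
python3 - <<'E'
from h import *
T=cam("top");S=cam("scene")
print("handle",tri(T,(199.75,180.25),S,(302.7,149)))
print("h heel end",tri(T,(201.25,163.5),S,(316.3,154)),onz(T,(201.2,163.3),.107))
print("h tip end",tri(T,(198.8,197.5),S,(288.5,144.5)),onz(T,(198.8,197.5),.107))
print("hood",tri(T,(311,180.75),S,(240.5,235)))
n=[onz(T,p,.012) for p in((295.75,260),(342,255.5),(286.75,176.5),(331.25,172))]
for q in n:print(q)
print("dock yaw near->far", [np.degrees(np.arctan2(*(n[b]-n[a])[1::-1])) for a,b in((0,2),(1,3))])
print("near",tri(T,(295.75,260),S,(183.5,198.5)),tri(T,(342,255.5),S,(152.5,230)))
for nme,p,z in(("cone",(248,148),.0),("bottle",(368,182),0),("jar",(238,264),.04)):print(nme,onz(T,p,z))
E
```

```text
handle (array([0.6382, 0.1485, 0.0982]), np.float64(0.006401705910233679))
h heel end (array([0.6886, 0.1437, 0.1028]), np.float64(0.0031417008932700073)) [0.6867 0.1421 0.107 ]
h tip end (array([0.5859, 0.1511, 0.0935]), np.float64(0.00791953727135298)) [0.5802 0.1461 0.107 ]
hood (array([ 0.649 , -0.1999,  0.0407]), np.float64(0.002462362825076289))
[ 0.3975 -0.1508  0.012 ]
[ 0.412  -0.2972  0.012 ]
[ 0.6694 -0.1252  0.012 ]
[ 0.6846 -0.2719  0.012 ]
dock yaw near->far [np.float64(5.378463513797884), np.float64(5.3176578511882795)]
near (array([ 0.4001, -0.1486,  0.0081]), np.float64(0.007031213268158077)) (array([ 0.4143, -0.2949,  0.0113]), np.float64(0.006633494631167575))
cone [0.7714 0.0037 0.    ]
bottle [ 0.6537 -0.3944  0.    ]
jar [0.3841 0.0301 0.04  ]
```

The close crop confirms a white shell with a black handle and the square heel pointing away from the robot, as on the dock. I move to hover above the handle.

```bash
python3 -m pendant '{"dp":[[-2,0,3],[-5,0.5,7.5],[-8,1,12],[-11,1.5,16.5],[-14,2,21],[-17,2.5,25.5],[-20,3,30],[-23,3,34]],"twist":[[0,0,0],[0,0.05,0],[0,0.1,0],[0,0.18,0],[0,0.25,0],[0,0.33,0],[0,0.41,0],[0,0.48,0]],"fingers":[1,1,1,1,1,1,1,1]}'
```

```text
time_s: 0.9
eef_pos: [0.4419, -0.1898, 0.2017]
ee_rot: [[-0.048, -0.0, 0.999], [-0.999, 0.0, -0.048], [-0.0, -1.0, -0.0]]
ft_force: [1.1, 0.1, 0.6]
opening: 1.0
```

```bash
python3 -m pendant '{"dp":[[-4,0,2],[-8,0,4],[-12.5,0,6.5],[-17,0,9],[-21.5,0,11],[-26,0,13.5],[-30.5,0,16],[-34.6,0,17.8]],"twist":[[0,0,0],[0,0,0],[0,0,0],[0,0,0],[0,0,0],[0,0,0],[0,0,0],[0,0,0]],"fingers":[1,1,1,1,1,1,1,1]}'
python3 -m pendant '{"dp":[[0,0,0],[0,0,0]],"twist":[[0,0,0],[0,0,0]],"fingers":[1,1]}'
python3 - <<'E'
from h import *
o=arm.get_obs();im=arm.snapshot("wrist");cv2.imwrite("pics/w1.png",im)
np.savez("w1.npz",ee_rot=o["ee_rot"],eef_pos=o["eef_pos"]);print(o["ft_force"],o["time_s"])
E
```

```text
time_s: 1.7
eef_pos: [0.635, 0.148, 0.202]
ee_rot: [[-0.044, -0.0, 0.999], [-0.999, -0.0, -0.044], [0.0, -1.0, -0.0]]
ft_force: [1.3, -1.1, 0.4]
opening: 1.005
time_s: 1.9
eef_pos: [0.6341, 0.1468, 0.2013]
ee_rot: [[-0.043, -0.001, 0.999], [-0.999, -0.001, -0.043], [0.001, -1.0, -0.001]]
ft_force: [0.1, -1.0, 0.4]
opening: 0.999
[ 0.0623 -0.9543  0.4388] 1.9
```

View pics/w1.png

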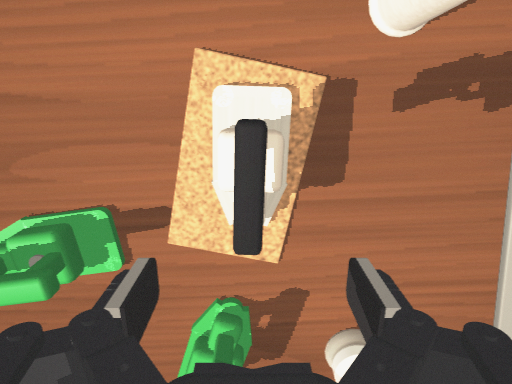

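The wrist view shows the handle ends at (252,121) heel side and (247,253) tip side. The heel edge's top runs (217,87) to (290,87), and the fingers straddle the line at about x=253.

Run:
```python
from h import *
o=np.load("w1.npz");W=cam("wrist",o);T=cam("top")
a=onz(W,(252,121),.105);b=onz(W,(247.5,253.5),.105)
print(a,b,(a+b)/2,np.degrees(np.arctan2(*(a-b)[1::-1])),np.linalg.norm(a-b))
l=onz(W,(217,87),.016);r=onz(W,(290,87.5),.016);print("heel corners",l,r,(l+r)/2)
print("tri heel end",tri(W,(252,121),T,(201.25,163)),"tip",tri(W,(247.5,253.5),T,(198.8,197.5)))
R=o["ee_rot"];print("yaw",np.degrees(np.arctan2(R[1,2],R[0,2])))
```

```text
[0.6921 0.1429 0.105 ] [0.5864 0.1511 0.105 ] [0.6393 0.147  0.105 ] -4.460999747093061 0.1060299741183647
heel corners [0.7165 0.1751 0.016 ] [0.7131 0.1059 0.016 ] [0.7148 0.1405 0.016 ]
tri heel end (array([0.691 , 0.1434, 0.096 ]), np.float64(0.0010023273339607962)) tip (array([0.582 , 0.1498, 0.096 ]), np.float64(0.003480250244003899))
yaw -2.452931574820881
```

```bash
python3 -m pendant '{"dp":[[0,3,0.5],[0,6,0.5],[0,9,0.5],[0,11.5,0.5],[0,12.5,0.5],[0,12.5,0.5],[0,12.5,0.5]],"twist":[[0,0.02,0],[0,0.02,0],[0,0.02,0],[0,0.02,0],[0,0.02,0],[0,0.02,0],[0,0.02,0]],"fingers":[1,1,1,1,1,1,1]}'
python3 -m pendant '{"dp":[[0,0,0],[0,0,0],[0,0,0],[0,0,0],[0,0,0],[0,0,0],[0,0,0],[0,0,0]],"twist":[[0,0,0],[0,0,0],[0,0,0],[0,0,0],[0,0,0],[0,0,0],[0,0,0],[0,0,0]],"fingers":[0,0,0,0,0,0,0,0]}'
python3 -m pendant '{"dp":[[0,0,0],[0,0,0],[0,0,0]],"twist":[[0,0,0],[0,0,0],[0,0,0]],"fingers":[0,0,0]}'
python3 - <<'E'
from h import *
o=arm.get_obs();im=arm.snapshot("wrist");cv2.imwrite("pics/w2.png",im)
print(o["ft_force"],o["wrist_torque"],o["opening"])
E
```

```text
time_s: 2.65
eef_pos: [0.6399, 0.1455, 0.0784]
ee_rot: [[-0.065, 0.001, 0.998], [-0.998, 0.0, -0.065], [-0.0, -1.0, 0.001]]
ft_force: [0.1, 0.2, 0.0]
opening: 1.001
time_s: 3.45
eef_pos: [0.6395, 0.1462, 0.0773]
ee_rot: [[-0.064, 0.0, 0.998], [-0.998, 0.001, -0.064], [-0.001, -1.0, 0.0]]
ft_force: [1.1, 3.6, 3.6]
opening: 0.267
time_s: 3.75
eef_pos: [0.6395, 0.1461, 0.0773]
ee_rot: [[-0.064, 0.0, 0.998], [-0.998, 0.0, -0.064], [-0.0, -1.0, 0.0]]
ft_force: [-0.1, 4.9, 4.4]
opening: 0.274
[-0.1364  4.866   4.444 ] [ 0.9759 -0.0081 -0.0374] 0.2736308713353033
```

View pics/w2.png

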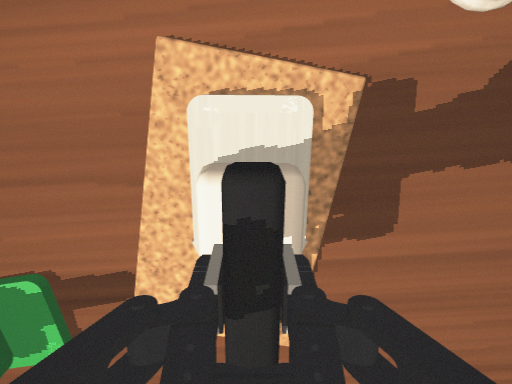

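The grip is square: bar between the pads, heel edge at row 97 level in the picture. I lift.

```bash
python3 -m pendant '{"dp":[[0,-0.5,0],[0,-1.5,0],[0,-3,0],[0,-5,0],[0,-7,0],[0,-9,0],[0,-10,0],[0,-10,0]],"twist":[[0,0,0],[0,0,0],[0,0,0],[0,0,0],[0,0,0],[0,0,0],[0,0,0],[0,0,0]],"fingers":[0,0,0,0,0,0,0,0]}'
python3 -m pendant '{"dp":[[1,0,-0.3],[3,0,-1],[6,0,-2],[9.5,0,-3.2],[13,0,-4.4],[16.5,0,-5.6],[20,0,-6.8],[23,0,-8]],"twist":[[0,0,0],[0,0,0],[0,0,0],[0,-0.03,0],[0,-0.06,0],[0,-0.1,0],[0,-0.13,0],[0,-0.158,0]],"fingers":[0,0,0,0,0,0,0,0]}'
python3 - <<'E'
from h import *
o=arm.get_obs();print(o["ft_force"],o["wrist_torque"],o["eef_pos"],o["ee_rot"])
d=np.array([.489,-.216,.1773])-o["eef_pos"];print(d@o["ee_rot"]*100)
E
```

```text
time_s: 4.6
eef_pos: [0.6399, 0.1458, 0.1788]
ee_rot: [[-0.064, 0.002, 0.998], [-0.998, 0.0, -0.064], [-0.001, -1.0, 0.002]]
ft_force: [0.2, -0.5, -4.5]
opening: 0.27
time_s: 5.4
eef_pos: [0.543, -0.0809, 0.1764]
ee_rot: [[0.094, -0.002, 0.996], [-0.996, -0.001, 0.094], [0.0, -1.0, -0.002]]
ft_force: [-0.1, -0.3, -3.7]
opening: 0.269
[-0.1305 -0.2986 -3.7163] [-0.021  -0.123   0.0415] [ 0.543  -0.0809  0.1764] [[ 0.0939 -0.0015  0.9956]
 [-0.9956 -0.0005  0.0939]
 [ 0.0004 -1.     -0.0016]]
[12.9436 -0.0738 -6.646 ]
```

```bash
python3 -m pendant '{"dp":[[3,0,-1.5],[6,0,-3],[8.5,0,-4.3],[10.7,0,-5.4],[12.2,0,-6.2],[13,0,-6.6],[13,0,-6.6],[13,0,-6.6]],"twist":[[0,0,0],[0,0,0],[0,0,0],[0,0,0],[0,0,0],[0,0,0],[0,0,0],[0,0,0]],"fingers":[0,0,0,0,0,0,0,0]}'
python3 - <<'E'
from h import *
o=arm.get_obs();im=arm.snapshot("wrist");t=arm.snapshot("top")
cv2.imwrite("pics/w3.png",im);cv2.imwrite("pics/t3.png",t);np.savez("w3.npz",ee_rot=o["ee_rot"],eef_pos=o["eef_pos"])
print(o["ft_force"],o["wrist_torque"],o["eef_pos"],o["ee_rot"])
E
```

```text
time_s: 6.2
eef_pos: [0.4913, -0.2133, 0.1768]
ee_rot: [[0.094, -0.0, 0.996], [-0.996, 0.001, 0.094], [-0.001, -1.0, -0.0]]
ft_force: [0.1, 0.8, -4.2]
opening: 0.269
[ 0.1325  0.7788 -4.1987] [ 0.0259 -0.0411  0.0276] [ 0.4913 -0.2133  0.1768] [[ 0.0943 -0.0003  0.9955]
 [-0.9955  0.0008  0.0943]
 [-0.0008 -1.     -0.0002]]
```

View pics/w3.png

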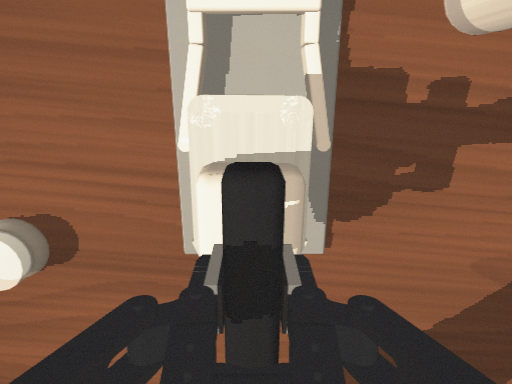

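Run:
```python
from h import *
o=np.load("w3.npz");W=cam("wrist",o);R=o["ee_rot"];p=o["eef_pos"]
# iron (in tool frame): soleplate top at iron z=.010; tool TCP is ~ .071 above underside
zi=p[2]-.0713
for n,q,z in(("heelL",(188,106),.01),("heelR",(312.5,106),.01),("heel",(250,97),.01),("bar end",(253,163),.09)):
    print(n,(onz(W,q,zi+z)-p)@R*1000)
L=[onz(W,q,.012) for q in((167,2),(186,253))];Rr=[onz(W,q,.012) for q in((341,2),(325,250))]
g=[onz(W,q,.036) for q in((184,150),(324,150),(190,11),(320,11),(203,42),(304,42))]
for a,b in(L,Rr):print("edge",a,b,"yaw",np.degrees(np.arctan2(*(a-b)[1::-1])))
print("mid far",(L[0]+Rr[0])/2,"near",(L[1]+Rr[1])/2)
for q in g:print(q)
print(onz(W,(254,11),.040))
```

```text
heelL [-37.0784  61.3125  70.211 ]
heelR [37.8716 61.2536 70.1987]
heel [ 0.2657 61.2819 75.3967]
bar end [  1.9071 -18.7141  53.1435]
edge [ 0.632  -0.1306  0.012 ] [ 0.401  -0.1535  0.012 ] yaw 5.6511150680003155
edge [ 0.6455 -0.2739  0.012 ] [ 0.4182 -0.2981  0.012 ] yaw 6.066591411710888
mid far [ 0.6387 -0.2023  0.012 ] near [ 0.4096 -0.2258  0.012 ]
[ 0.5147 -0.1528  0.036 ]
[ 0.5261 -0.2743  0.036 ]
[ 0.6229 -0.1543  0.036 ]
[ 0.6323 -0.2538  0.036 ]
[ 0.6021 -0.1653  0.036 ]
[ 0.6096 -0.2446  0.036 ]
[ 0.6267 -0.2033  0.04  ]
```

The wrist view puts the dock's centre line about 3 mm to tool +x of the iron (plate edges mid col ~254-255, heel mid col 250), and the heel at dock x of about -8 mm. I correct that and descend.

```bash
python3 -m pendant '{"dp":[[0.3,1,-0.2],[0.3,3,-0.2],[0.3,5,-0.2],[0.3,6.8,-0.2],[0.3,8,-0.2],[0.3,8.6,-0.2],[0.3,8.8,-0.2],[0.3,8.8,-0.2]],"twist":[[0,-0.005,0],[0,-0.005,0],[0,-0.005,0],[0,-0.005,0],[0,-0.005,0],[0,-0.005,0],[0,-0.005,0],[0,-0.005,0]],"fingers":[0,0,0,0,0,0,0,0]}'
python3 - <<'E'
from h import *
o=arm.get_obs();im=arm.snapshot("wrist")
cv2.imwrite("pics/w4.png",im);np.savez("w4.npz",ee_rot=o["ee_rot"],eef_pos=o["eef_pos"])
print(o["ft_force"],o["wrist_torque"],o["eef_pos"],o["ee_rot"])
E
```

```text
time_s: 7.1
eef_pos: [0.4897, -0.2173, 0.0893]
ee_rot: [[0.099, 0.0, 0.995], [-0.995, -0.0, 0.099], [0.0, -1.0, 0.0]]
ft_force: [0.1, 0.5, -3.9]
opening: 0.27
[ 0.1051  0.4712 -3.8873] [-0.037  -0.0202 -0.0183] [ 0.4897 -0.2173  0.0893] [[ 0.0987  0.0003  0.9951]
 [-0.9951 -0.0001  0.0987]
 [ 0.0001 -1.      0.0003]]
```

View pics/w4.png

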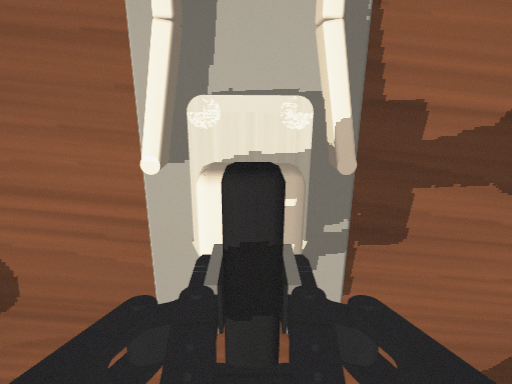

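The heel edge (188–313, row 97) sits between the guide ends (150,165) and (348,165), short of the hood. I check the residual offset numerically.

Run:
```python
from h import *
o=np.load("w4.npz");W=cam("wrist",o);R=o["ee_rot"];p=o["eef_pos"]
f=lambda q,z:((onz(W,q,z)-p)@R*1000)[[0,2]]
print("plate",f((127,2),.012),f((372,2),.012),f((160,290),.012),f((342,290),.012))
print("guides top end",f((150,166),.036),f((346,166),.036),"bend inner",f((174,20),.036),f((318,20),.036))
print("heel",f((188,106),.028),f((312.5,106),.028))
```

```text
plate [-72.5854 128.8926] [ 72.5522 128.8528] [-70.5467 -69.6484] [ 71.7527 -69.6569]
guides top end [-61.0258  35.1257] [59.0235 35.1056] bend inner [-40.332  115.1785] [ 36.866  115.1581]
heel [-37.0783  70.2049] [37.8883 70.1892]
```

```bash
python3 -m pendant '{"dp":[[-0.1,0.1,0],[-0.1,0.2,0],[-0.1,0.3,0],[-0.1,0.4,0],[-0.1,0.4,0]],"twist":[[0,-0.004,0],[0,-0.004,0],[0,-0.004,0],[0,-0.004,0],[0,-0.004,0]],"fingers":[0,0,0,0,0]}'
python3 -m pendant '{"dp":[[0,0.05,0],[0,0.1,0],[0,0.1,0]],"twist":[[0,0,0],[0,0,0],[0,0,0]],"fingers":[0,0,0]}'
```

```text
time_s: 7.65
eef_pos: [0.4894, -0.2163, 0.085]
ee_rot: [[0.103, -0.0, 0.995], [-0.995, 0.0, 0.103], [-0.0, -1.0, -0.0]]
ft_force: [-0.6, 0.5, -4.9]
opening: 0.273
time_s: 7.95
eef_pos: [0.4894, -0.2163, 0.0841]
ee_rot: [[0.103, -0.0, 0.995], [-0.995, 0.0, 0.103], [-0.0, -1.0, -0.0]]
ft_force: [0.2, 0.2, -5.0]
opening: 0.272
```

```bash
for i in 1 2; do python3 -m pendant '{"dp":[[0,0.02,0],[0,0.05,0],[0,0.05,0]],"twist":[[0,0,0],[0,0,0],[0,0,0]],"fingers":[0,0,0]}' | grep -E 'pos|force'; done
```

```text
eef_pos: [0.4894, -0.2163, 0.0836]
ft_force: [-0.2, 0.9, -4.9]
eef_pos: [0.4895, -0.2163, 0.0832]
ft_force: [-0.5, 0.6, -0.5]
```

```bash
python3 -m pendant '{"dp":[[0,0.01,0],[0,0.02,0],[0,0.02,0]],"twist":[[0,0,0],[0,0,0],[0,0,0]],"fingers":[0,0,0]}'; python3 -c "
from h import *
o=arm.get_obs();print(o['ft_force'],o['wrist_torque'])"
```

```text
time_s: 8.85
eef_pos: [0.4895, -0.2162, 0.0831]
ee_rot: [[0.103, 0.0, 0.995], [-0.995, 0.0, 0.103], [-0.0, -1.0, 0.0]]
ft_force: [-2.3, 2.3, 6.4]
opening: 0.272
[-2.3179  2.285   6.3542] [ 0.453   0.3891 -0.0142]
```

Contact with the plate is firm. I back off, then release and regrip so the iron settles flat.

```bash
python3 -m pendant '{"dp":[[0,-0.02,0],[0,-0.02,0],[0,-0.02,0],[0,-0.02,0],[0,-0.02,0],[0,-0.02,0]],"twist":[[0,0,0],[0,0,0],[0,0,0],[0,0,0],[0,0,0],[0,0,0]],"fingers":[0,0,0.6,0.6,0.6,0.6]}'
python3 - <<'E'
from h import *
o=arm.get_obs();im=arm.snapshot("wrist");s=arm.snapshot("scene")
cv2.imwrite("pics/w5.png",np.hstack([cv2.resize(s[180:280,140:280],(560,400)),cv2.resize(im[60:300,180:320],None,fx=1,fy=1.0)if 0 else cv2.resize(im[0:384,120:360],(240,400))]));np.savez("w5.npz",ee_rot=o["ee_rot"],eef_pos=o["eef_pos"])
print(o["ft_force"],o["wrist_torque"],o["eef_pos"],o["opening"])
E
python3 -m pendant '{"dp":[[0,0,0],[0,0,0],[0,0,0],[0,0,0],[0,0,0],[0,0,0],[0,0,0]],"twist":[[0,0,0],[0,0,0],[0,0,0],[0,0,0],[0,0,0],[0,0,0],[0,0,0]],"fingers":[0,0,0,0,0,0,0]}'; python3 -c "
from h import *
o=arm.get_obs();print(o['ft_force'],o['wrist_torque'])"
```

```text
time_s: 9.45
eef_pos: [0.4894, -0.2164, 0.0831]
ee_rot: [[0.103, 0.0, 0.995], [-0.995, -0.0, 0.103], [0.0, -1.0, 0.0]]
ft_force: [0.3, 0.6, 0.7]
opening: 0.599
[0.272  0.5836 0.7324] [0.0167 0.0148 0.0332] [ 0.4894 -0.2164  0.0831] 0.5990515965331925
time_s: 10.25
eef_pos: [0.4894, -0.2162, 0.0831]
ee_rot: [[0.103, -0.0, 0.995], [-0.995, 0.0, 0.103], [-0.0, -1.0, -0.0]]
ft_force: [-0.4, 2.4, -0.9]
opening: 0.274
[-0.3528  2.3682 -0.8588] [ 0.3973  0.0183 -0.0213]
```

View pics/w5.png

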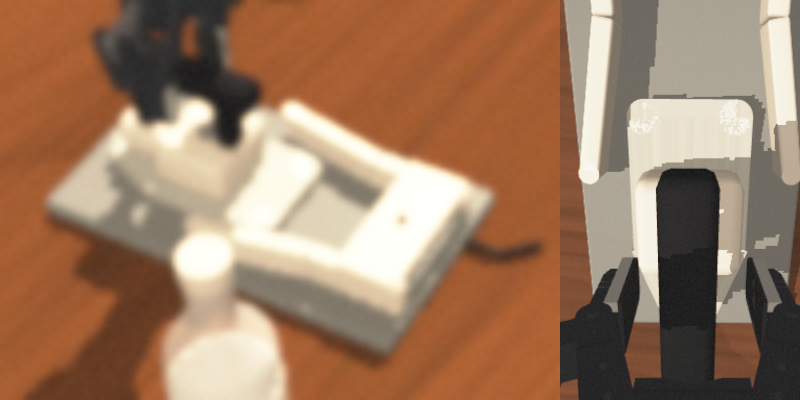

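The iron stands flat on the plate, heel between the flared guides and short of the hood. I slide it in.

```bash
python3 -m pendant '{"dp":[[0,0,0.3],[0,0,0.8],[0,0,1.3],[0,0,1.8],[0,0,2.3],[0,0,2.7],[0,0,3],[0,0,3]],"twist":[[0,0,0],[0,0,0],[0,0,0],[0,0,0],[0,0,0],[0,0,0],[0,0,0],[0,0,0]],"fingers":[0,0,0,0,0,0,0,0]}'; python3 -c "
from h import *
o=arm.get_obs();print(o['ft_force'],o['wrist_torque'])"
```

```text
time_s: 11.05
eef_pos: [0.5198, -0.2131, 0.0831]
ee_rot: [[0.103, 0.001, 0.995], [-0.995, 0.0, 0.103], [0.0, -1.0, 0.001]]
ft_force: [0.8, 1.0, -0.5]
opening: 0.272
[ 0.785   1.0335 -0.4646] [ 0.0496 -0.2613  0.0459]
```

```bash
python3 -m pendant '{"dp":[[0,0,0.2],[0,0,0.4],[0,0,0.6],[0,0,0.8],[0,0,0.8]],"twist":[[0,0,0],[0,0,0],[0,0,0],[0,0,0],[0,0,0]],"fingers":[0,0,0,0,0]}'
python3 -m pendant '{"dp":[[0,0,0.2],[0,0,0.4],[0,0,0.6],[0,0,0.8],[0,0,0.8]],"twist":[[0,0,0],[0,0,0],[0,0,0],[0,0,0],[0,0,0]],"fingers":[0,0,0,0,0]}'
python3 - <<'E'
from h import *
o=arm.get_obs();im=arm.snapshot("wrist")
cv2.imwrite("pics/w6.png",cv2.resize(im[0:180,130:370],(720,540),interpolation=cv2.INTER_CUBIC))
print(o["ft_force"],o["wrist_torque"],o["eef_pos"],o["opening"])
E
```

```text
time_s: 11.55
eef_pos: [0.5276, -0.2123, 0.0831]
ee_rot: [[0.103, 0.0, 0.995], [-0.995, 0.0, 0.103], [-0.0, -1.0, 0.0]]
ft_force: [0.7, 0.6, -1.1]
opening: 0.271
time_s: 12.05
eef_pos: [0.5355, -0.2115, 0.0831]
ee_rot: [[0.103, 0.0, 0.995], [-0.995, 0.0, 0.103], [0.0, -1.0, 0.0]]
ft_force: [1.6, 1.6, -2.3]
opening: 0.272
[ 1.5961  1.5978 -2.2825] [ 0.0403 -0.09   -0.0193] [ 0.5355 -0.2115  0.0831] 0.27241934049060884
```

View pics/w6.png

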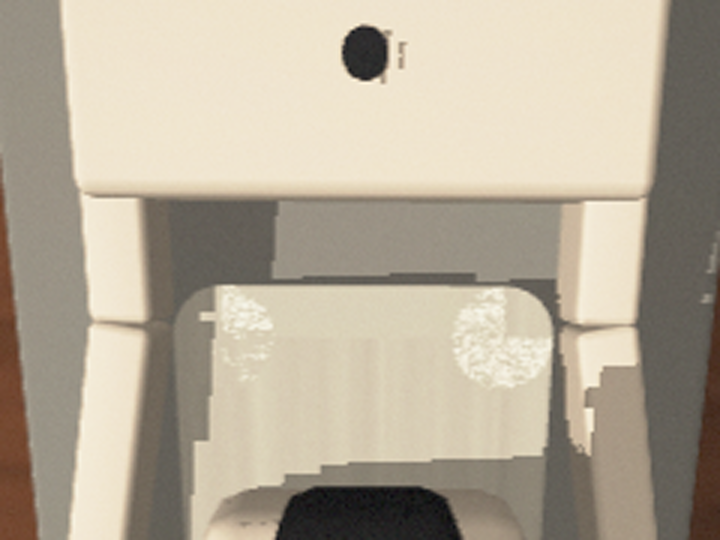

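The heel edge (crop cols 172–553) lies centred and square between the guides' inner feet, with the hood front ~18 mm ahead. I continue.

```bash
for i in 1 2 ; do python3 -m pendant '{"dp":[[0,0,0.2],[0,0,0.4],[0,0,0.6],[0,0,0.8],[0,0,0.8]],"twist":[[0,0,0],[0,0,0],[0,0,0],[0,0,0],[0,0,0]],"fingers":[0,0,0,0,0]}'|grep -E 'pos|force'; python3 -c "
from h import *
o=arm.get_obs();print(o['ft_force'],o['wrist_torque'])"; done
```

```text
eef_pos: [0.5435, -0.2107, 0.0831]
ft_force: [0.5, 0.9, -1.9]
[ 0.5071  0.8804 -1.852 ] [-0.0286 -0.1025  0.0237]
eef_pos: [0.5514, -0.2098, 0.0831]
ft_force: [0.4, -0.1, -1.3]
[ 0.3673 -0.1373 -1.3434] [-0.0058 -0.1322  0.0076]
```

```bash
cat > ok.py <<'E'
from h import *
import sys
o=arm.get_obs();R=o["ee_rot"];f=o["ft_force"]@R
print("t%.2f push%.2f lat%.2f fz%.2f x%.4f y%.4f ty%.2f"%(o["time_s"],-f[2],f[0],o["ft_force"][2],*o["eef_pos"][:2],o["wrist_torque"]@R[:,0]))
sys.exit(abs(f[2])>float(sys.argv[1]) or abs(f[0])>5)
E
python3 -m pendant '{"dp":[[0,0,0.2],[0,0,0.4],[0,0,0.6],[0,0,0.6]],"twist":[[0,0,0],[0,0,0],[0,0,0],[0,0,0]],"fingers":[0,0,0,0]}' >/dev/null; python3 ok.py 3 &&
python3 -m pendant '{"dp":[[0,0,0.04],[0,0,0.08],[0,0,0.08]],"twist":[[0,0,0],[0,0,0],[0,0,0]],"fingers":[0,0,0]}' >/dev/null && python3 ok.py 3 &&
python3 -m pendant '{"dp":[[0,0,0.04],[0,0,0.08],[0,0,0.08]],"twist":[[0,0,0],[0,0,0],[0,0,0]],"fingers":[0,0,0]}' >/dev/null && python3 ok.py 3 &&
python3 -m pendant '{"dp":[[0,0,0.04],[0,0,0.04]],"twist":[[0,0,0],[0,0,0]],"fingers":[0,0]}' >/dev/null && python3 ok.py 3 &&
python3 -m pendant '{"dp":[[0,0,0.04],[0,0,0.04]],"twist":[[0,0,0],[0,0,0]],"fingers":[0,0]}' >/dev/null && python3 ok.py 3 &&
python3 -m pendant '{"dp":[[0,0,0.04],[0,0,0.04]],"twist":[[0,0,0],[0,0,0]],"fingers":[0,0]}' >/dev/null && python3 ok.py 3 &&
python3 -m pendant '{"dp":[[0,0,0.04],[0,0,0.04]],"twist":[[0,0,0],[0,0,0]],"fingers":[0,0]}' >/dev/null && python3 ok.py 3 &&
python3 -m pendant '{"dp":[[0,0,0.04],[0,0,0.04]],"twist":[[0,0,0],[0,0,0]],"fingers":[0,0]}' >/dev/null && python3 ok.py 3
```

```text
t13.50 push-0.65 lat-1.06 fz-2.66 x0.5574 y-0.2092 ty0.11False
```

```bash
sed -i 's/sys.exit(\(.*\))$/sys.exit(int(\1))/' ok.py
python3 -m pendant '{"dp":[[0,0,0.04],[0,0,0.08],[0,0,0.08]],"twist":[[0,0,0],[0,0,0],[0,0,0]],"fingers":[0,0,0]}' >/dev/null && python3 ok.py 3 &&
python3 -m pendant '{"dp":[[0,0,0.04],[0,0,0.08],[0,0,0.08]],"twist":[[0,0,0],[0,0,0],[0,0,0]],"fingers":[0,0,0]}' >/dev/null && python3 ok.py 3 &&
python3 -m pendant '{"dp":[[0,0,0.04],[0,0,0.08],[0,0,0.08]],"twist":[[0,0,0],[0,0,0],[0,0,0]],"fingers":[0,0,0]}' >/dev/null && python3 ok.py 3 &&
python3 -m pendant '{"dp":[[0,0,0.04],[0,0,0.04]],"twist":[[0,0,0],[0,0,0]],"fingers":[0,0]}' >/dev/null && python3 ok.py 3 &&
python3 -m pendant '{"dp":[[0,0,0.04],[0,0,0.04]],"twist":[[0,0,0],[0,0,0]],"fingers":[0,0]}' >/dev/null && python3 ok.py 3 &&
python3 -m pendant '{"dp":[[0,0,0.04],[0,0,0.04]],"twist":[[0,0,0],[0,0,0]],"fingers":[0,0]}' >/dev/null && python3 ok.py 3 &&
python3 -m pendant '{"dp":[[0,0,0.04],[0,0,0.04]],"twist":[[0,0,0],[0,0,0]],"fingers":[0,0]}' >/dev/null && python3 ok.py 3 &&
python3 -m pendant '{"dp":[[0,0,0.04],[0,0,0.04]],"twist":[[0,0,0],[0,0,0]],"fingers":[0,0]}' >/dev/null && python3 ok.py 3 &&
python3 -m pendant '{"dp":[[0,0,0.04],[0,0,0.04]],"twist":[[0,0,0],[0,0,0]],"fingers":[0,0]}' >/dev/null && python3 ok.py 3 &&
python3 -m pendant '{"dp":[[0,0,0.04],[0,0,0.04]],"twist":[[0,0,0],[0,0,0]],"fingers":[0,0]}' >/dev/null && python3 ok.py 3 &&
python3 -m pendant '{"dp":[[0,0,0.04],[0,0,0.04]],"twist":[[0,0,0],[0,0,0]],"fingers":[0,0]}' >/dev/null && python3 ok.py 3
```

```text
t13.80 push0.41 lat-0.16 fz-2.59 x0.5578 y-0.2092 ty-0.28
t14.10 push1.24 lat0.43 fz-2.73 x0.5587 y-0.2091 ty-0.22
t14.40 push0.71 lat0.04 fz-1.40 x0.5595 y-0.2091 ty-0.18
t14.60 push0.75 lat-0.50 fz-2.66 x0.5599 y-0.2090 ty-0.23
t14.80 push1.22 lat0.56 fz-2.26 x0.5603 y-0.2090 ty-0.21
t15.00 push1.66 lat0.05 fz-1.74 x0.5607 y-0.2089 ty-0.23
t15.20 push0.69 lat-0.02 fz-2.37 x0.5611 y-0.2089 ty-0.22
t15.40 push0.86 lat-0.78 fz-3.13 x0.5615 y-0.2089 ty-0.21
t15.60 push1.47 lat-0.56 fz-2.34 x0.5619 y-0.2088 ty-0.22
t15.80 push0.28 lat0.43 fz-1.48 x0.5623 y-0.2088 ty-0.16
t16.00 push1.23 lat0.93 fz-1.78 x0.5627 y-0.2087 ty-0.18
```

```bash
python3 -m pendant '{"dp":[[0,0,0.04],[0,0,0.04]],"twist":[[0,0,0],[0,0,0]],"fingers":[0,0]}' >/dev/null && python3 ok.py 3 &&
python3 -m pendant '{"dp":[[0,0,0.04],[0,0,0.04]],"twist":[[0,0,0],[0,0,0]],"fingers":[0,0]}' >/dev/null && python3 ok.py 3 &&
python3 -m pendant '{"dp":[[0,0,0.04],[0,0,0.04]],"twist":[[0,0,0],[0,0,0]],"fingers":[0,0]}' >/dev/null && python3 ok.py 3 &&
python3 -m pendant '{"dp":[[0,0,0.04],[0,0,0.04]],"twist":[[0,0,0],[0,0,0]],"fingers":[0,0]}' >/dev/null && python3 ok.py 3 &&
python3 -m pendant '{"dp":[[0,0,0.04],[0,0,0.04]],"twist":[[0,0,0],[0,0,0]],"fingers":[0,0]}' >/dev/null && python3 ok.py 3 &&
python3 -m pendant '{"dp":[[0,0,0.04],[0,0,0.04]],"twist":[[0,0,0],[0,0,0]],"fingers":[0,0]}' >/dev/null && python3 ok.py 3 &&
python3 -m pendant '{"dp":[[0,0,0.04],[0,0,0.04]],"twist":[[0,0,0],[0,0,0]],"fingers":[0,0]}' >/dev/null && python3 ok.py 3 &&
python3 -m pendant '{"dp":[[0,0,0.04],[0,0,0.04]],"twist":[[0,0,0],[0,0,0]],"fingers":[0,0]}' >/dev/null && python3 ok.py 3 &&
python3 -m pendant '{"dp":[[0,0,0.04],[0,0,0.04]],"twist":[[0,0,0],[0,0,0]],"fingers":[0,0]}' >/dev/null && python3 ok.py 3 &&
python3 -m pendant '{"dp":[[0,0,0.04],[0,0,0.04]],"twist":[[0,0,0],[0,0,0]],"fingers":[0,0]}' >/dev/null && python3 ok.py 3 &&
python3 -m pendant '{"dp":[[0,0,0.04],[0,0,0.04]],"twist":[[0,0,0],[0,0,0]],"fingers":[0,0]}' >/dev/null && python3 ok.py 3 &&
python3 -m pendant '{"dp":[[0,0,0.04],[0,0,0.04]],"twist":[[0,0,0],[0,0,0]],"fingers":[0,0]}' >/dev/null && python3 ok.py 3 &&
python3 -m pendant '{"dp":[[0,0,0.04],[0,0,0.04]],"twist":[[0,0,0],[0,0,0]],"fingers":[0,0]}' >/dev/null && python3 ok.py 3 &&
python3 -m pendant '{"dp":[[0,0,0.04],[0,0,0.04]],"twist":[[0,0,0],[0,0,0]],"fingers":[0,0]}' >/dev/null && python3 ok.py 3 &&
python3 -m pendant '{"dp":[[0,0,0.04],[0,0,0.04]],"twist":[[0,0,0],[0,0,0]],"fingers":[0,0]}' >/dev/null && python3 ok.py 3 &&
python3 -m pendant '{"dp":[[0,0,0.04],[0,0,0.04]],"twist":[[0,0,0],[0,0,0]],"fingers":[0,0]}' >/dev/null && python3 ok.py 3
```

```text
t16.20 push0.46 lat-1.13 fz-1.83 x0.5631 y-0.2087 ty-0.17
t16.40 push1.44 lat0.28 fz-2.03 x0.5635 y-0.2087 ty-0.23
t16.60 push0.63 lat0.65 fz-2.39 x0.5639 y-0.2086 ty-0.24
t16.80 push0.76 lat0.17 fz-2.34 x0.5642 y-0.2086 ty-0.32
t17.00 push1.26 lat0.47 fz-2.03 x0.5647 y-0.2085 ty-0.29
t17.20 push0.80 lat-0.08 fz-1.30 x0.5651 y-0.2085 ty-0.29
t17.40 push1.71 lat-0.91 fz-1.54 x0.5655 y-0.2084 ty-0.36
t17.60 push1.57 lat-0.21 fz-1.58 x0.5659 y-0.2085 ty-0.37
t17.80 push2.06 lat0.22 fz-2.28 x0.5663 y-0.2084 ty-0.37
t18.00 push4.55 lat-0.72 fz2.31 x0.5664 y-0.2083 ty-1.07
```

The pin was felt from x≈0.564 and the face at 0.5664. I build the push up in 0.1 mm steps.

```bash
python3 -m pendant '{"dp":[[0,0,0.01],[0,0,0.01]],"twist":[[0,0,0],[0,0,0]],"fingers":[0,0]}' >/dev/null && python3 ok.py 10 &&
python3 -m pendant '{"dp":[[0,0,0.01],[0,0,0.01]],"twist":[[0,0,0],[0,0,0]],"fingers":[0,0]}' >/dev/null && python3 ok.py 10 &&
python3 -m pendant '{"dp":[[0,0,0.01],[0,0,0.01]],"twist":[[0,0,0],[0,0,0]],"fingers":[0,0]}' >/dev/null && python3 ok.py 10 &&
python3 -m pendant '{"dp":[[0,0,0.01],[0,0,0.01]],"twist":[[0,0,0],[0,0,0]],"fingers":[0,0]}' >/dev/null && python3 ok.py 10
```

```text
t18.20 push5.74 lat-0.88 fz2.87 x0.5664 y-0.2083 ty-1.12
t18.40 push6.70 lat-1.57 fz2.83 x0.5664 y-0.2083 ty-1.39
t18.60 push6.91 lat-1.76 fz3.56 x0.5664 y-0.2083 ty-1.50
t18.80 push7.92 lat-1.00 fz4.64 x0.5665 y-0.2083 ty-1.62
```

```bash
python3 -m pendant '{"dp":[[0,0,0.02],[0,0,0.02]],"twist":[[0,0,0],[0,0,0]],"fingers":[0,0]}' >/dev/null && python3 ok.py 12 &&
python3 -m pendant '{"dp":[[0,0,0.02],[0,0,0.02]],"twist":[[0,0,0],[0,0,0]],"fingers":[0,0]}' >/dev/null && python3 ok.py 12 &&
python3 -m pendant '{"dp":[[0,0,0.01],[0,0,0.01]],"twist":[[0,0,0],[0,0,0]],"fingers":[0,0]}' >/dev/null && python3 ok.py 12 &&
python3 -m pendant '{"dp":[[0,0,0.01],[0,0,0.01]],"twist":[[0,0,0],[0,0,0]],"fingers":[0,0]}' >/dev/null && python3 ok.py 12
```

```text
t19.00 push9.64 lat-2.00 fz5.23 x0.5665 y-0.2083 ty-1.84
t19.20 push9.93 lat-1.91 fz7.35 x0.5665 y-0.2083 ty-2.08
t19.40 push10.50 lat-1.90 fz8.35 x0.5666 y-0.2083 ty-2.24
t19.60 push11.20 lat-2.38 fz7.68 x0.5666 y-0.2083 ty-2.40
```

```bash
python3 -m pendant '{"dp":[[0,0,0.02],[0,0,0.02]],"twist":[[0,0,0],[0,0,0]],"fingers":[0,0]}' >/dev/null && python3 ok.py 15.5 &&
python3 -m pendant '{"dp":[[0,0,0.02],[0,0,0.02]],"twist":[[0,0,0],[0,0,0]],"fingers":[0,0]}' >/dev/null && python3 ok.py 15.5 &&
python3 -m pendant '{"dp":[[0,0,0.02],[0,0,0.02]],"twist":[[0,0,0],[0,0,0]],"fingers":[0,0]}' >/dev/null && python3 ok.py 15.5
```

```text
t19.80 push13.39 lat-1.98 fz9.72 x0.5666 y-0.2083 ty-2.66
t20.00 push14.61 lat-3.28 fz11.54 x0.5667 y-0.2083 ty-2.89
t20.20 push16.20 lat-2.49 fz11.13 x0.5667 y-0.2083 ty-3.18
```

```bash
python3 -m pendant '{"dp":[[0,0,0.01],[0,0,0.01],[0,0,0.01],[0,0,0.01],[0,0,0.01]],"twist":[[0,0,0],[0,0,0],[0,0,0],[0,0,0],[0,0,0]],"fingers":[0,0,0,0,0]}' >/dev/null; python3 ok.py 21 &&
python3 -m pendant '{"dp":[[0,0,0],[0,0,0],[0,0,0],[0,0,0]],"twist":[[0,0,0],[0,0,0],[0,0,0],[0,0,0]],"fingers":[0,0,0,0]}' >/dev/null && python3 ok.py 21 &&
python3 -m pendant '{"dp":[[0,0,0],[0,0,0],[0,0,0],[0,0,0]],"twist":[[0,0,0],[0,0,0],[0,0,0],[0,0,0]],"fingers":[0,0,0,0]}' >/dev/null && python3 ok.py 21
```

```text
t20.70 push15.91 lat-3.33 fz12.89 x0.5667 y-0.2083 ty-3.33
t21.10 push15.68 lat-3.67 fz12.77 x0.5667 y-0.2083 ty-3.30
t21.50 push15.89 lat-3.33 fz12.53 x0.5667 y-0.2083 ty-3.31
```

The wrist push is steady at 15.9 N, but the 12.6 N vertical load means plate friction may take several N of it. I relieve the vertical load a little and bring the push to ~17 N, so the stop sees about 15.

```bash
python3 -m pendant '{"dp":[[0,-0.01,0],[0,-0.02,0],[0,-0.02,0]],"twist":[[0,0,0],[0,0,0],[0,0,0]],"fingers":[0,0,0]}' >/dev/null; python3 ok.py 16.2 &&
python3 -m pendant '{"dp":[[0,0,0.01],[0,0,0.01]],"twist":[[0,0,0],[0,0,0]],"fingers":[0,0]}' >/dev/null && python3 ok.py 16.2 &&
python3 -m pendant '{"dp":[[0,0,0.01],[0,0,0.01]],"twist":[[0,0,0],[0,0,0]],"fingers":[0,0]}' >/dev/null && python3 ok.py 16.2
```

```text
t21.80 push13.86 lat-2.35 fz11.40 x0.5668 y-0.2083 ty-3.10
t22.00 push14.85 lat-2.47 fz10.60 x0.5668 y-0.2083 ty-3.18
t22.20 push16.13 lat-3.35 fz11.44 x0.5669 y-0.2083 ty-3.36
```

```bash
python3 -m pendant '{"dp":[[0,0,0.015],[0,0,0.015],[0,0,0.015]],"twist":[[0,0,0],[0,0,0],[0,0,0]],"fingers":[0,0,0]}' >/dev/null; python3 ok.py 20 &&
python3 -m pendant '{"dp":[[0,0,0.005],[0,0,0.005],[0,0,0.005],[0,0,0.005],[0,0,0.005],[0,0,0.005]],"twist":[[0,0,0],[0,0,0],[0,0,0],[0,0,0],[0,0,0],[0,0,0]],"fingers":[0,0,0,0,0,0]}' >/dev/null; python3 ok.py 20 &&
python3 -m pendant '{"dp":[[0,0,0],[0,0,0],[0,0,0],[0,0,0],[0,0,0],[0,0,0]],"twist":[[0,0,0],[0,0,0],[0,0,0],[0,0,0],[0,0,0],[0,0,0]],"fingers":[0,0,0,0,0,0]}' >/dev/null && python3 ok.py 20
```

```text
t22.50 push16.87 lat-3.54 fz12.85 x0.5669 y-0.2083 ty-3.59
t23.10 push15.37 lat-3.05 fz13.11 x0.5669 y-0.2083 ty-3.62
t23.70 push17.38 lat-2.89 fz12.85 x0.5669 y-0.2083 ty-3.63
```

The push held at 15–17 N for over a second. I ease off while keeping slight contact, then release and retreat upward.

```bash
python3 -m pendant '{"dp":[[0,0,-0.02],[0,0,-0.05],[0,0,-0.08],[0,0,-0.08]],"twist":[[0,0,0],[0,0,0],[0,0,0],[0,0,0]],"fingers":[0,0,0,0]}' >/dev/null; python3 ok.py 20 &&
python3 -m pendant '{"dp":[[0,0,0],[0,0,0],[0,0,0],[0,0,0],[0,0,0],[0,0,0],[0,0,0],[0,0,0]],"twist":[[0,0,0],[0,0,0],[0,0,0],[0,0,0],[0,0,0],[0,0,0],[0,0,0],[0,0,0]],"fingers":[0.4,0.6,0.8,1,1,1,1,1]}' ; python3 ok.py 20
```

```text
t24.10 push12.14 lat-2.29 fz7.44 x0.5667 y-0.2083 ty-2.56
time_s: 24.9
eef_pos: [0.5679, -0.2082, 0.0833]
ee_rot: [[0.103, -0.0, 0.995], [-0.995, 0.0, 0.103], [-0.0, -1.0, 0.0]]
ft_force: [-0.8, -0.2, 0.2]
opening: 0.995
t24.90 push0.80 lat0.15 fz0.19 x0.5679 y-0.2082 ty0.05
```

```bash
python3 -m pendant '{"dp":[[0,-1,0],[0,-3,0],[0,-5,0],[0,-7,0],[0,-9,0],[0,-10,0],[0,-10,0]],"twist":[[0,0,0],[0,0,0],[0,0,0],[0,0,0],[0,0,0],[0,0,0],[0,0,0]],"fingers":[1,1,1,1,1,1,1]}' >/dev/null
python3 - <<'E'
from h import *
o=arm.get_obs();im=arm.snapshot("wrist");s=arm.snapshot("scene")
np.savez("w7.npz",ee_rot=o["ee_rot"],eef_pos=o["eef_pos"]);print(o["eef_pos"],o["ee_rot"][:,2])
cv2.imwrite("pics/w7.png",np.hstack([cv2.resize(im[20:280,110:400],None,fx=1.6,fy=1.6,interpolation=2),cv2.resize(s[175:283,160:264],None,fx=3,fy=3.86,interpolation=2)[:416]]))
E
```

```text
[ 0.5684 -0.2084  0.1846] [0.9947 0.1026 0.0019]
```

View pics/w7.png

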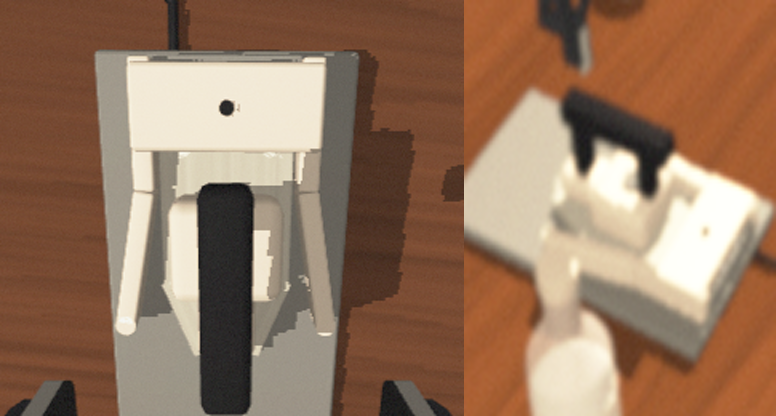

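The iron sits under the hood, square between the guides (bar ends at wrist px (251,135) and (251,278)). I compare it numerically with its pose at the push.

Run:
```python
from h import *
o=np.load("w7.npz");W=cam("wrist",o);R=o["ee_rot"];p=o["eef_pos"]
# reference: bar top end, shell front edge, in the pushing pose (w6-type view) expressed along dock axis
u=R[:,2]
a=onz(W,(251.2,135),.102+.008);b=onz(W,(251.2,278),.113)
print("bar ends",a,b,"mid",(a+b)/2,"yaw",np.degrees(np.arctan2(*(a-b)[1::-1])))
hd=onz(W,(251.5,113.5),.040);print("hood front",hd,"bar mid to hood front along dock (home expects 42..62):",((hd-(a+b)/2)@u)*1000)
# same feature in w3 at gripped pose: bar end relative to TCP
o3=np.load("w3.npz");W3=cam("wrist",o3);e=onz(W3,(253,163),o3["eef_pos"][2]-.0713+.098)
print("bar end along: gripped rel TCP",(e-o3["eef_pos"])@o3["ee_rot"][:,2]," now rel push TCP",(a-np.array([.5668,-.2083,0]))@u)
```

```text
bar ends [ 0.6193 -0.2041  0.11  ] [ 0.5136 -0.2149  0.113 ] mid [ 0.5665 -0.2095  0.1115] yaw 5.825522374592986
hood front [ 0.628  -0.2033  0.04  ] bar mid to hood front along dock (home expects 42..62): 61.67558918368761
bar end along: gripped rel TCP 0.054924431182018306  now rel push TCP 0.05289434370673457
```

The pose agrees within ~2 mm, which is about the measuring error. Since I let go with ~12 N still on, I check by touch: regrip, feel the stop lightly, ease to zero, release.

```bash
python3 -m pendant '{"dp":[[0,2,0],[0,5,0],[0,8,0],[0,9.5,0],[0,9.9,0],[0,9.9,0]],"twist":[[0,0,0],[0,0,0],[0,0,0],[0,0,0],[0,0,0],[0,0,0]],"fingers":[1,1,1,1,1,1]}';python3 -m pendant '{"dp":[[0,0,0],[0,0,0],[0,0,0],[0,0,0],[0,0,0],[0,0,0],[0,0,0],[0,0,0]],"twist":[[0,0,0],[0,0,0],[0,0,0],[0,0,0],[0,0,0],[0,0,0],[0,0,0],[0,0,0]],"fingers":[0,0,0,0,0,0,0,0]}'; python3 ok.py 3 &&
python3 -m pendant '{"dp":[[0,0,0.03],[0,0,0.03]],"twist":[[0,0,0],[0,0,0]],"fingers":[0,0]}' >/dev/null && python3 ok.py 4 &&
python3 -m pendant '{"dp":[[0,0,0.03],[0,0,0.03]],"twist":[[0,0,0],[0,0,0]],"fingers":[0,0]}' >/dev/null && python3 ok.py 4 &&
python3 -m pendant '{"dp":[[0,0,0.03],[0,0,0.03]],"twist":[[0,0,0],[0,0,0]],"fingers":[0,0]}' >/dev/null && python3 ok.py 4 &&
python3 -m pendant '{"dp":[[0,0,0.03],[0,0,0.03]],"twist":[[0,0,0],[0,0,0]],"fingers":[0,0]}' >/dev/null && python3 ok.py 4 &&
python3 -m pendant '{"dp":[[0,0,0.03],[0,0,0.03]],"twist":[[0,0,0],[0,0,0]],"fingers":[0,0]}' >/dev/null && python3 ok.py 4
```

```text
time_s: 26.3
eef_pos: [0.5676, -0.2081, 0.0837]
ee_rot: [[0.103, -0.001, 0.995], [-0.995, 0.0, 0.103], [-0.001, -1.0, -0.001]]
ft_force: [0.0, 0.0, 0.0]
opening: 1.002
time_s: 27.1
eef_pos: [0.568, -0.208, 0.0846]
ee_rot: [[0.103, 0.0, 0.995], [-0.995, 0.0, 0.103], [-0.0, -1.0, 0.0]]
ft_force: [-2.0, 2.9, 5.6]
opening: 0.273
t27.10 push1.65 lat-3.08 fz5.57 x0.5680 y-0.2080 ty-0.35
t27.30 push3.62 lat-2.03 fz7.62 x0.5681 y-0.2080 ty-0.71
t27.50 push4.05 lat-3.80 fz9.37 x0.5681 y-0.2080 ty-1.03
```

The vertical load (9 N) makes friction ambiguous, so I lift 0.25 mm and try again.

```bash
python3 -m pendant '{"dp":[[0,-0.025,0],[0,-0.025,0]],"twist":[[0,0,0],[0,0,0]],"fingers":[0,0]}' >/dev/null ; python3 ok.py 6 &&
python3 -m pendant '{"dp":[[0,0,0.03],[0,0,0.03]],"twist":[[0,0,0],[0,0,0]],"fingers":[0,0]}' >/dev/null && python3 ok.py 7 &&
python3 -m pendant '{"dp":[[0,0,0.03],[0,0,0.03]],"twist":[[0,0,0],[0,0,0]],"fingers":[0,0]}' >/dev/null && python3 ok.py 7 &&
python3 -m pendant '{"dp":[[0,0,0.03],[0,0,0.03]],"twist":[[0,0,0],[0,0,0]],"fingers":[0,0]}' >/dev/null && python3 ok.py 7
```

```text
t27.70 push4.85 lat-3.65 fz5.69 x0.5681 y-0.2080 ty-1.07
t27.90 push5.67 lat-2.27 fz6.56 x0.5684 y-0.2080 ty-1.13
t28.10 push8.46 lat-2.70 fz9.45 x0.5684 y-0.2080 ty-1.48
```

At 8.5 N it doesn't move while the force climbs steeply, so the heel is on the stop. I ease off and release.

```bash
python3 -m pendant '{"dp":[[0,-0.01,-0.03],[0,-0.01,-0.06],[0,-0.01,-0.06]],"twist":[[0,0,0],[0,0,0],[0,0,0]],"fingers":[0,0,0]}' >/dev/null ; python3 ok.py 9
```

```text
t28.40 push3.69 lat-3.05 fz5.65 x0.5684 y-0.2080 ty-0.82
```

```bash
python3 -m pendant '{"dp":[[0,-0.01,-0.02],[0,-0.01,-0.02]],"twist":[[0,0,0],[0,0,0]],"fingers":[0,0]}' >/dev/null ; python3 ok.py 9
python3 -m pendant '{"dp":[[0,0,0],[0,0,0],[0,0,0],[0,0,0],[0,0,0],[0,0,0],[0,0,0],[0,0,0]],"twist":[[0,0,0],[0,0,0],[0,0,0],[0,0,0],[0,0,0],[0,0,0],[0,0,0],[0,0,0]],"fingers":[0.4,0.6,0.8,1,1,1,1,1]}' |grep -E 'pos|open'; python3 ok.py 20
python3 -m pendant '{"dp":[[0,-1,0],[0,-3,0],[0,-5,0],[0,-7,0],[0,-9,0],[0,-10,0],[0,-10,0]],"twist":[[0,0,0],[0,0,0],[0,0,0],[0,0,0],[0,0,0],[0,0,0],[0,0,0]],"fingers":[1,1,1,1,1,1,1]}' >/dev/null
python3 - <<'E'
from h import *
o=arm.get_obs();im=arm.snapshot("wrist");t=arm.snapshot("top")
np.savez("w8.npz",ee_rot=o["ee_rot"],eef_pos=o["eef_pos"]);print(o["eef_pos"],o["ft_force"])
cv2.imwrite("pics/w8.png",np.hstack([cv2.resize(im[20:280,110:400],None,fx=1.6,fy=1.6,interpolation=2),cv2.resize(t[110:295,220:400],None,fx=1.8,fy=2.25)[:416]]))
E
```

```text
t28.60 push2.25 lat-2.84 fz1.53 x0.5684 y-0.2081 ty-0.52
eef_pos: [0.5683, -0.2082, 0.0847]
opening: 0.999
t29.40 push-0.23 lat0.45 fz0.34 x0.5683 y-0.2082 ty0.03
[ 0.5687 -0.2083  0.1861] [ 0.7669  0.3478 -0.3484]
```

View pics/w8.png

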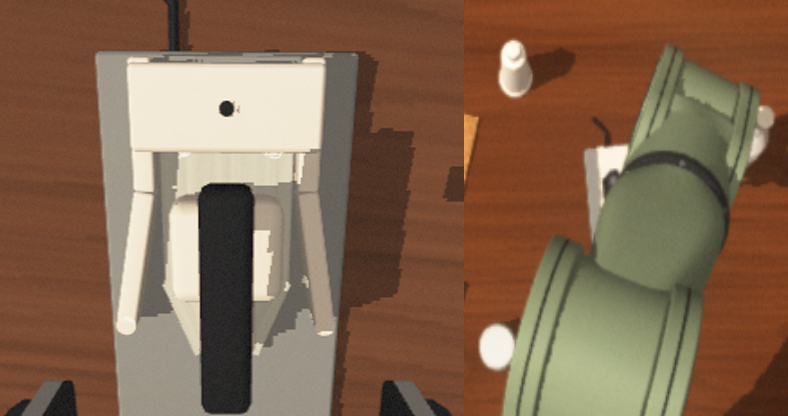

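The iron is in the same place as before (bar ends and shell edge on the same pixels), under the hood. The cone, jar and bottle stand where they were, and the fingers are clear.

```bash
python3 -c "
from rig import arm
print(arm.job_done(), arm.get_obs()['time_s'])"
```

```text
the job is handed in; nothing more can be done
the job is handed in; nothing more can be done
```

The iron is home on the charging dock: flat, under the hood and against the stop. I let go, backed the gripper clear, and handed the job in at about 30 s on the robot's clock.

I picked the white iron up by its handle and set it down between the flared guides, short of the hood. There I let go and regripped it so that it sat flat, then slid it in. I felt the contact pin at about x = 0.564 m and the stop at 0.5664 m.

- **Press:** I held it twice, for about 1.3 s and 1.2 s, at 15–17.4 N measured at the wrist. The wrist also carried about 13 N downward, so plate friction may have taken some of the push. The stop itself may have seen only about 10–17 N, but never over 25 N.
- **Letting go:** the first time, about 12 N of push was still on. To check that the iron had not sprung back, I regripped it and pushed lightly. The force rose to 8.5 N while the iron moved 0.4 mm at most, so the heel was on the stop. I then eased to about 2 N and released again.
- **Last pictures:** the iron looked unchanged between the two releases and square in the guides. The cone, jar and bottle were where they started.
- **Disagreement:** after the first release, the camera put the handle about 2 mm from where the push left it. That is roughly the measuring error, and I trusted the touch check over it.

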